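# Power up the key reader and hold a car fob flush on its sloped face

### The job

Switch on the 12 V supply at its red toggle so that the key reader has power, then pick up the black car key fob and hold it centred on the blue coil ring of the reader, its flat back flush against the sloped face and buttons outward. Press it on lightly, without pushing the reader out of its set tilt, leave the other things on the bench where they are, and finish while still gripping the fob and holding it there so that it can be read.

Things in the scene. Friction and masses are not known exactly. Their poses are not given: they have to be found in the camera images.
- supply: 12 V bench supply: blue steel box 110 (x) x 80 (y) x 48 (z) mm, fixed to the bench, turned by up to about 30 degrees. Origin at the centre of its underside, z up. On top, in the middle, a red toggle that swings along the box's x axis; on its -x end face two binding posts stand out 16 mm, 26 mm up. A red dot on top lies on the off side (-x), a green dot on the on side (+x).
- toggle (a joint): the toggle's angle: 0 is off (leaning 0.45 rad from upright to the box's -x, over the red dot), 0.9 is on (leaning as far to +x, over the green dot). Over-centre spring action: it takes about 3 N at the tip to start it and past 0.45 it snaps over by itself. The pivot lies on the box's middle, 52 mm above the bench.
- toggle_tip (a point): end of the toggle's red handle, 46 mm from its pivot; the handle is a round bat 8 mm thick at its root, 14 mm near the tip. At off it lies 20 mm to the box's -x of the middle and 93 mm above the bench.
- fob: black car key fob 72 (x) x 38 (y) x 16 (z) mm with straight sides, about 60 g, lying loose on the bench, flat back down, buttons up. Origin at the centre of its flat back, z out through the buttons, x along its length.
- reader: base of the key reader's cradle, dark steel, 150 (x) x 168 (y) mm with two cheeks, fixed to the bench. Origin at the centre of its underside; the sloped face looks to its -x. The panel is held by a stiff friction hinge along y, 66.5 mm above the bench, with a 13 mm radius hand knob at each end reaching to 92 mm either side.
- panel: the reader itself: grey slab 150 (x, up the slope) x 130 (y) x 26 mm with orange corners, a dark screen on the lower part of its face and the coil ring on the upper part, tilted so that its far edge (+x) is higher; the tilt is set somewhere between 12 and 30 degrees, stays as set, and slips only under a hard push (4 N m about the hinge). Origin on the hinge line, 14 mm below the flat face; z square out of the face.
- coil (a point): centre of the blue coil ring (66 mm across) on the panel's flat face, 22 mm up the slope from the hinge line; the point lies on the surface. x up the slope, y level across, z square out of the face. The face is flat for 97 mm downhill, 53 mm uphill and 65 mm to either side of it.
- microscope: bystander: black USB microscope, 35 mm thick, upright on a steel post over a black 130 x 90 mm base plate, 167 mm tall. Origin at the centre of the underside.
- jar: bystander: clear jar with a green lid, 68 mm across, 95 mm tall. Origin at the centre of the underside.
- driver: bystander: screwdriver with an orange handle, 170 mm long, lying on the bench.
Mind the look-alikes: they are no part of the job. What is shaped like the fob but turquoise or yellow is not meant.

How it is judged (in metres and radians):
On the way, in this order (a step that is already met when the one before it is completed fails the run):
1. the toggle is switched on (value of joint toggle above 0.75 rad), for 0.2 s.
2. the fob is gripped and lifted clear of the bench (height (world z) of fob above 0.03 m and contact force between the fingers and fob above 1 N), for 0.2 s.
At the end, for the whole second after the job is handed in: Toggle on; fob still gripped, at rest, buttons outward, the middle of its back within 13 mm of the coil centre and 3 mm of the face, parallel within 2.5 degrees, pressed on with 1.5 to 20 N; reader face within 5 mm of its start, bystanders within 20 mm (value of joint toggle above 0.75 rad and distance between fob and coil below 0.013 m and z of fob in the frame of coil between -0.003 and 0.003 m and angle between the z axis of fob and the z axis of coil, either way round below 0.045 rad and contact force between fob and panel between 1.5 and 20 N and contact force between the fingers and fob above 2 N and linear speed of fob below 0.01 m/s and distance of coil from where it was at the start of the episode below 0.005 m and distance of each of microscope, jar, driver from where it was at the start of the episode below 0.02 m); the arm keeps its last pose, push and grip.
It fails at once if the reader is pushed out of its set tilt (distance of coil from where it was at the start of the episode above 0.008 m).
It fails at once if the fob is rammed into the reader (contact force between fob and panel above 40 N).
It fails at once if a bystander is knocked away (distance of any of microscope, jar, driver from where it was at the start of the episode above 0.03 m).
It also fails if it takes over 64 s, if anything falls off the work surface, if the arm or the gripper's body presses on something with over 40 N, if the wrist force passes 120 N, or if a joint passes its speed limit or range.

### The arm

A 6-joint arm with a two-finger parallel gripper is mounted at the origin on the work surface. World frame = base frame: x ahead of the robot, y to its left, z up, the work surface at z = 0. Lengths are in m, angles in degrees, forces in N, time in s.
With the tool pointing down it reaches from about 0.3 to 0.75 m from the base axis. Payload 8.5 kg.
Tool frame: the origin (TCP) lies midway between the tips of the shut fingers; the grasp point (between the pads) lies 19 mm behind it (env.tcp_to_grasp is the z of the grasp point in the tool frame, in m); z points along the fingers, y is the line along which they close (so a half turn about z gives the same grasp; the last joint's range is limited). The gripper opens to 85 mm and grips with 20 to 120 N. Pads are 22 mm wide; open, the fingers measure 114 mm over their backs; the gripper's body (76 mm by 85 mm) begins 54 mm behind the grasp point. The pads swing forward as they close: fully open they stand 13 mm farther back than shut.
Start: joints at [52.179, 21.807, 74.336, -0, 83.858, -12.336], TCP at [0.237, 0.496, 0.231] pointing down, gripper open.
Joint ranges: [-178.18, 178.18], [-50.72, 133.34], [12.68, 142.11], [-81.47, 261.47], [9.98, 163.14], [-165.26, 165.26]. Speed limits (degrees/s): [136.94, 136.94, 180, 180, 180, 180].

### API

Orientations are given as a 3x3 rotation matrix whose columns are the frame's x, y, z axes.
In Python, from rig import env, imaging, job, models gives the robot as it stands. The module is installed in compiled form; this text tells all that it offers.
- The arm moves only by the tool jog_arm, never from a script. Its argument "plan" is text: rows parted by semicolons, each of 7 numbers parted by spaces: the turn, a rotation vector about the tool's x, y, z in degrees, then the shift along the tool's x, y, z in cm, then the closure in counts, from 0 (fully open) to 255 (shut). In form: rx ry rz x y z claw; .... A call has 1 to 10 rows; each row shifts and turns the commanded pose from where the row before left it, along the tool's axes as they then stand; what a row does not reach is not made up. A row lasts 1/12 s, in which the tool goes at most 41.7 mm and 7.16 degrees, less where a joint would pass 70% of its speed; a pose out of reach is approached as far as the arm can. A call with a gripper value outside its range is refused whole. The fingers move at their own pace and stop on an object; "grip_force" is the grip in N (left out, the last holds). Time passes only in rows, so rows that do not move let the fingers close. It gives the time, the measured TCP pose, the force, the opening and the grip force at its end, in the units of the state.
- env.observe(): the state, without advancing time (a new reading comes with each control period).
- imaging.get_image(name): name is "side" or "top" or "wrist"; returns a dict with "pixels" (480x640x3 uint8, red, green, blue), "depth" (480x640 float32, m along the optical axis (not along the pixel's ray), 0 where there is no reading), "fov_y" (degrees; the focal length in pixels is half the picture's height over the tangent of half this angle, whatever the lens; pixels are square), "cx", "cy" (the principal point, pixels), "distortion" ([k1, k2, p1, p2, k3] as OpenCV has them; the pictures are not rectified), "world_from_camera" (4x4, takes a point from camera to world coordinates). Camera axes: x right, y down, z forward; pixel columns grow to the right and rows downward; lengths in m; the calibration is good to about 2 mm. A picture is of the moment at which its call begins.
- job.close_job(): hands the job in; it is judged then, once.
Trained networks look in the newest picture that a camera, given by its name, has taken for a name from the list of things; names that differ only in an ending like _2 or _b are one class to them, and where a whole thing is asked for, a point or a joint stands for the part that bears it (a point fixed in the world has none). Each returns a list of dicts, best first, with "confidence" (0 to 1); they miss things now and then, are a little off and sometimes report something else, mostly with a low value. They report only what shows in the picture. A call takes as long as a camera call. They do not tell look-alikes from the thing itself.
- models.outline_of(camera, query): "region" (480x640 bool, what is visible of it) and "bbox" ([centre column, centre row, width, height] in pixels, round what is visible of it).
- models.tip_of(camera, query): "at" ([column, row] in pixels: a listed point, or the origin of a listed thing).
The state is a dict: "time_s": time; "q": joint angles; "qvel": joint speeds; "joint_efforts": joint torques, N m; "position": TCP position; "tool_rot": TCP orientation; "ft_force": force on the tool from outside, world axes, zero at the start; "wrist_torque": the same for the moment, N m; "grip_width": finger opening in m; "gripper_force": force on a finger pad.
Only numpy, scipy, OpenCV 4.12 (cv2) and the standard library are available. Lean on these libraries where they do the work, as an engineer would, in place of code of your own. Each camera call takes 0.05 s, during which the arm holds its last target. There are 200 camera calls.

## Working session

There is one attempt and no reset: what is moved stays moved. The work goes in short steps, Python scripts to look and compute and a tool call to move; the robot and the scene stay as the last step left them, time stands still between calls to the robot, and variables do not carry over. Pictures are saved under pics/ and viewed, at most 10 in all, crops included, and the job is handed in when it is done.

Besides the shell and the picture viewer there is one more tool, called after "Call:" by a JSON object that holds its "api" and its "payload". jog_arm: Moves the arm, as the interface text tells. Its arguments: {"type":"object","properties":{"plan":{"type":"string"},"grip_force":{"type":"number"}},"required":["plan"]}

```bash
mkdir -p pics; cat > h.py <<'E'
import numpy as np, cv2
from rig import env, imaging, job, models
def cam(im):
    f=240/np.tan(np.radians(im["fov_y"])/2)
    return np.array([[f,0,im["cx"]],[0,f,im["cy"]],[0,0,1.]]), np.array(im["distortion"],float)
def pts(im,uv,d=None):
    K,D=cam(im); uv=np.asarray(uv,float).reshape(-1,2)
    n=cv2.undistortPoints(uv.reshape(-1,1,2),K,D).reshape(-1,2)
    if d is None: d=im["depth"][uv[:,1].round().astype(int),uv[:,0].round().astype(int)]
    P=np.c_[n*np.asarray(d)[:,None],d]; T=np.array(im["world_from_camera"])
    return P@T[:3,:3].T+T[:3,3]
def region_pts(im,reg):
    r,c=np.nonzero(reg&(im["depth"]>0)); return pts(im,np.c_[c,r]), np.c_[c,r]
def save(im,name): cv2.imwrite("pics/"+name,cv2.cvtColor(im["pixels"],cv2.COLOR_RGB2BGR))
E
python3 - <<'E'
from h import *
np.set_printoptions(precision=4,suppress=True)
for c in ["top","side"]:
    im=imaging.get_image(c); save(im,c+"0.png"); print(c,im["distortion"])
    for q in ["supply","toggle_tip","fob","panel","coil","reader","microscope","jar","driver"]:
        for o in models.outline_of(c,q)[:4]:
            P,_=region_pts(im,o["region"])
            if len(P): 
                m=o["region"]; print(q,round(o["confidence"],2),np.round(o["bbox"]),np.median(P,0),P[:,2].max().round(3),im["pixels"][m].mean(0).round())
    for q in ["toggle_tip","coil","fob"]:
        for o in models.tip_of(c,q)[:4]: print("tip",q,round(o["confidence"],2),np.round(o["at"],1),pts(im,o["at"]))
s=env.observe(); print(s["position"],s["tool_rot"],env.tcp_to_grasp)
E
```

```text
top [-0.0924  0.      0.      0.      0.    ]
supply 0.41 [197. 277.  36.  41.] [0.5422 0.299  0.015 ] 0.021 [92. 81. 67.]
fob 0.98 [197. 277.  37.  44.] [0.5405 0.2984 0.0149] 0.021 [92. 81. 67.]
fob 0.79 [130. 275.  21.  41.] [0.5416 0.4263 0.0149] 0.022 [ 85. 126. 114.]
fob 0.76 [179. 339.  38.  41.] [0.4284 0.3313 0.0152] 0.023 [ 88. 130. 117.]
fob 0.72 [158. 224.  25.  35.] [0.6483 0.3702 0.0147] 0.023 [136. 112.  46.]
panel 0.9 [512. 298.  80.  97.] [ 0.505  -0.2905  0.0839] 0.116 [76. 74. 72.]
coil 0.75 [470. 175.  47.  46.] [ 0.7372 -0.2199  0.0921] 0.1 [ 68. 113.  72.]
coil 0.55 [508. 302.  85.  99.] [ 0.5047 -0.2906  0.0838] 0.116 [76. 74. 72.]
reader 0.96 [500. 298. 112. 104.] [ 0.5064 -0.2786  0.0738] 0.116 [73. 72. 69.]
microscope 0.65 [332. 149.  48.  82.] [0.7701 0.0368 0.008 ] 0.169 [46. 39. 31.]
jar 0.73 [469. 173.  47.  42.] [ 0.7372 -0.2205  0.0923] 0.1 [ 67. 113.  71.]
jar 0.56 [510. 301.  83. 101.] [ 0.5035 -0.2911  0.0827] 0.116 [77. 75. 72.]
driver 0.6 [236. 174.  44.  74.] [0.7753 0.2112 0.0205] 0.03 [115.  77.  47.]
tip toggle_tip 0.5 [368.4 308.4] [[ 0.4858 
[... 1147 characters left out ...]
.7215 -0.2421  0.064 ] 0.097 [ 82. 107.  78.]
jar 0.54 [303. 276.  16.  12.] [ 0.4974 -0.0364  0.0838] 0.095 [130.  22.  18.]
driver 0.74 [313. 202.  67.  13.] [0.7757 0.1989 0.0145] 0.026 [110.  54.  20.]
tip toggle_tip 0.64 [296.7 269. ] [[ 0.4954 -0.0291  0.0928]]
tip coil 0.89 [440.9 350.4] [[ 0.5137 -0.2955  0.089 ]]
tip coil 0.63 [472.9 297.4] [[ 0.7129 -0.2452  0.0257]]
tip fob 0.91 [168.4 246.1] [[0.4199 0.3034 0.0158]]
tip fob 0.66 [216.6 234.4] [[0.5199 0.2685 0.0148]]
tip fob 0.55 [190.5 212. ] [[0.5336 0.4058 0.0113]]
tip fob 0.53 [235.5 203.8] [[0.6319 0.3541 0.0144]]
[0.2367 0.4965 0.2313] [[-0.9027  0.4303  0.    ]
 [ 0.4303  0.9027 -0.    ]
 [-0.     -0.     -1.    ]] -0.0187
```

```bash
python3 - <<'E'
import cv2
t=cv2.imread("pics/top0.png")
cv2.imwrite("pics/crop0.png",cv2.resize(t[195:370,100:290],None,fx=3,fy=3,interpolation=2))
E
```

```text
(no output)
```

View pics/top0.png

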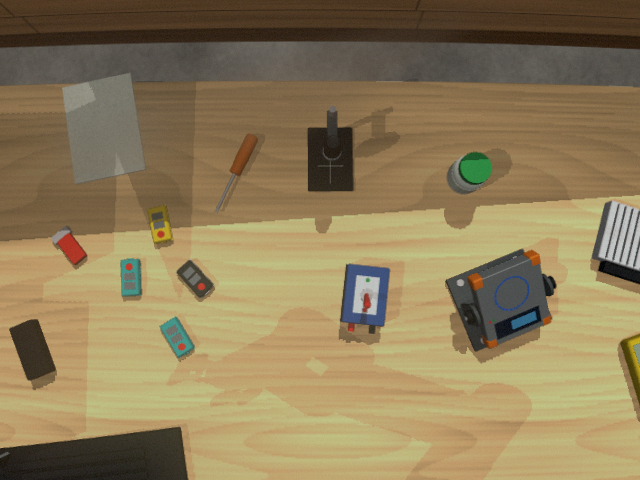

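View pics/crop0.png

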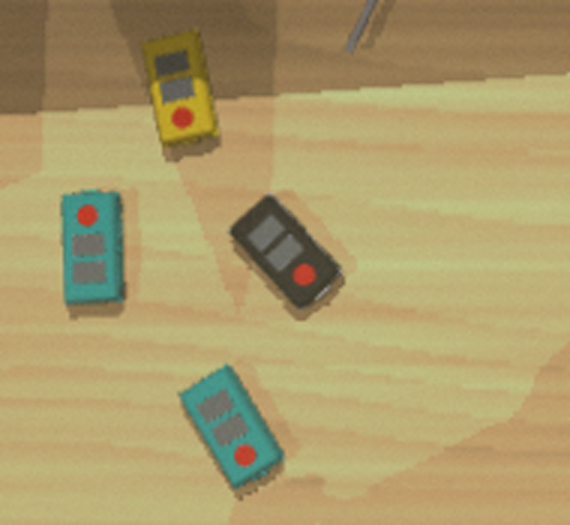

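The black fob is at (195,278). The look-alikes are turquoise at (131,277) and (177,337) and yellow at (160,225), and the black item at (32,349) is a plain wallet-like slab. Only (195,278) is black with buttons, so that's the fob. The supply is at (365,296) with its toggle leaning down-image to the red-dot side, and the coil ring is at (511,293).

```bash
python3 - <<'E'
from h import *
np.set_printoptions(precision=4,suppress=True)
im=imaging.get_image("top"); px=im["pixels"].astype(int)
R,C=np.mgrid[:480,:640]; P=pts(im,np.c_[C.ravel(),R.ravel()]).reshape(480,640,3)
def win(u0,u1,v0,v1):
    m=np.zeros((480,640),bool); m[v0:v1,u0:u1]=1; return m&(im["depth"]>0)
def rect(m,n):
    Q=P[m]; r=cv2.minAreaRect((Q[:,:2]*1000).astype(np.float32)); print(n,r,m.sum(),np.median(Q[:,2]),Q[:,:2].mean(0))
rect(win(335,400,255,335)&(abs(P[...,2]-.048)<.006),"supply")
rect(win(170,220,255,302)&(P[...,2]>.009),"fob")
red=win(355,385,280,325)&(px[...,0]>110)&(px[...,1]<70)&(P[...,2]>.053); rect(red,"toggle")
gr=win(340,400,260,330)&(px[...,1]>px[...,0]+25)&(px[...,1]>px[...,2]+10); rect(gr,"greendot")
blue=win(485,540,270,315)&(px[...,2]>px[...,0]+40)
v,u=np.nonzero(blue); e=cv2.fitEllipse(np.c_[u,v].astype(np.float32)); print("ring",e)
m=win(488,535,275,312); Q=P[m]; c=Q.mean(0)
for _ in range(3):
    _,s,V=np.linalg.svd(Q-Q.mean(0),full_matrices=False); n=V[2]*np.sign(V[2][2]); c=Q.mean(0); d=(Q-c)@n; Q=Q[abs(d)<3*d.std()+1e-5]
print("plane",n,c,d.std(),"tilt",np.degrees(np.arccos(n[2])),"upslope yaw",np.degrees(np.arctan2(-n[1],-n[0])))
ray=pts(im,[e[0]],[1.]); o=np.array(im["world_from_camera"])[:3,3]; dd=ray[0]-o; print("coil",o+dd*((c-o)@n)/(dd@n), "hinge h check")
# orange corners
orr=win(450,570,240,360)&(px[...,0]>150)&(px[...,2]<80)&(P[...,2]>.04); k,l,st,ce=cv2.connectedComponentsWithStats(orr.astype(np.uint8))
for i in range(1,k):
    if st[i,4]>15: print(ce[i],P[l==i].mean(0))
E
```

```text
supply ((511.7127685546875, -30.28348159790039), (80.61124420166016, 110.30536651611328), 83.75109100341797) 2391 0.047777247471940676 [ 0.5119 -0.0298]
fob ((541.5090942382812, 300.07269287109375), (73.51185607910156, 38.66495132446289), 43.959625244140625) 685 0.01518142546645973 [0.5416 0.2991]
toggle ((501.0560607910156, -27.01706886291504), (9.016887664794922, 23.143564224243164), 89.61507415771484) 64 0.08937666048817161 [ 0.4997 -0.0272]
greendot ((539.622314453125, -33.23896026611328), (5.6296772956848145, 6.135639190673828), 0.08755849301815033) 15 0.04931961329215584 [ 0.5394 -0.0329]
ring ((514.2973022460938, 295.577392578125), (34.63811492919922, 43.53450393676758), 129.08079528808594)
plane [-0.4377 -0.1738  0.8822] [ 0.5138 -0.2902  0.0889] 0.001431847246947474 tilt 28.093492015482624 upslope yaw 21.663176947553364
coil [ 0.5093 -0.2974  0.0852] hinge h check
[533.4511 256.4887] [ 0.579  -0.3262  0.1079]
[476.5868 280.1901] [ 0.5369 -0.2214  0.1077]
[546.5    320.0227] [ 0.4627 -0.3727  0.0481]
[492.5128 342.7692] [ 0.4212 -0.2674  0.0484]
```

Call:
{"api": "jog_arm", "payload": {"plan": "0 0 -6.4 0 0 0 255;0 0 -6.4 0 0 0 255;0 0 -6.5 0 0 0 255;0 0 0 -1.75 -3.09 0 255;0 0 0 -1.75 -3.09 0 255;0 0 0 -1.75 -3.09 0 255;0 0 0 -1.75 -3.09 0 255;0 0 0 -1.75 -3.09 0 255;0 0 0 -1.75 -3.09 0 255;0 0 0 -1.75 -3.09 0 255"}}

```text
time_s: 2.18
position: [0.3354, 0.2667, 0.2315]
tool_rot: [[-0.994, 0.107, 0.0], [0.107, 0.994, 0.0], [-0.0, 0.0, -1.0]]
ft_force: [1.9, -0.1, 0.0]
grip_width: 0.0001
gripper_force: 0.0
```

Call:
{"api": "jog_arm", "payload": {"plan": "0 0 0 -1.75 -3.09 0 255;0 0 0 -1.75 -3.09 0 255;0 0 0 -1.75 -3.09 0 255;0 0 0 -1.75 -3.09 0 255;0 0 0 -1.75 -3.09 0 255;0 0 0 -1.75 -3.09 0 255;0 0 0 -1.75 -3.09 0 255;0 0 0 -1.75 -3.09 0 255;0 0 0 -1.75 -3.09 0 255;0 0 0 0 0 0 255"}}

```text
time_s: 3.02
position: [0.4638, -0.03, 0.2311]
tool_rot: [[-0.994, 0.112, 0.001], [0.112, 0.994, -0.002], [-0.001, -0.001, -1.0]]
ft_force: [-0.4, -0.4, 0.3]
grip_width: -0.0001
gripper_force: 0.0
```

Call:
{"api": "jog_arm", "payload": {"plan": "0 0 0 0.3 0.5 3 255;0 0 0 0 0 3.8 255;0 0 0 0 0 3.8 255;0 0 0 0 0 3.4 255;0 0 0 0 0 1.3 255;0 0 0 0 0 0 255;0 0 0 0 0 0 255"}}

```text
time_s: 3.6
position: [0.4594, -0.0198, 0.0785]
tool_rot: [[-0.994, 0.108, -0.001], [0.108, 0.994, 0.0], [0.001, 0.0, -1.0]]
ft_force: [-0.5, -0.1, 0.7]
grip_width: 0.0001
gripper_force: 0.0
```

Call:
{"api": "jog_arm", "payload": {"plan": "0 0 0 -0.8 0 0 255;0 0 0 -0.8 0 0 255;0 0 0 -0.8 0 0 255;0 0 0 -0.8 0 0 255;0 0 0 -0.8 0 0 255;0 0 0 -0.8 0 0 255;0 0 0 0 0 0 255;0 0 0 0 0 0 255;0 0 0 0 0 0 255"}}

```text
time_s: 4.35
position: [0.5069, -0.025, 0.0783]
tool_rot: [[-0.994, 0.108, -0.0], [0.108, 0.994, 0.0], [0.0, 0.0, -1.0]]
ft_force: [-0.0, 0.1, -0.4]
grip_width: 0.0002
gripper_force: 0.0
```

```bash
python3 - <<'E'
from h import *
for c in ["side"]:
    im=imaging.get_image(c)
    o=models.tip_of(c,"toggle_tip")
    for a in o[:2]: print(a["confidence"],a["at"],pts(im,a["at"]))
    save(im,"s1.png"); cv2.imwrite("pics/s1c.png",cv2.resize(cv2.imread("pics/s1.png")[170:400,200:420],None,fx=2.5,fy=2.5))
E
```

```text
0.58 [316.3, 259.1] [[ 0.62557099  0.0599113  -0.00128421]]
```

View pics/s1c.png

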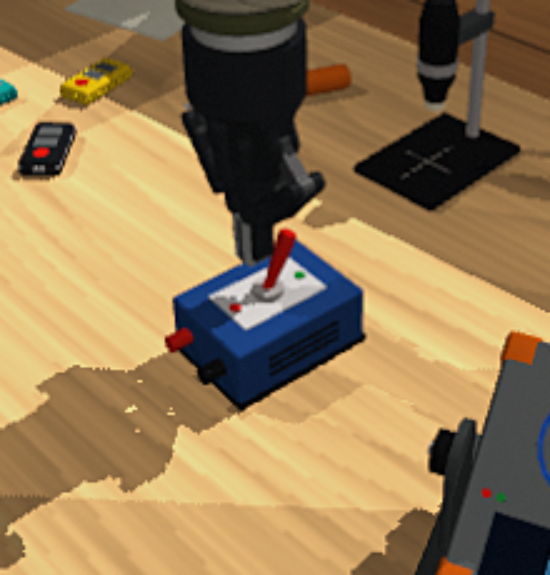

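The toggle now leans to the green dot, with its tip at about (285,237) in the crop. I'm moving to the fob.

Call:
{"api": "jog_arm", "payload": {"plan": "0 0 0 1 0 -2.5 255;0 0 0 0 0 -4 255;0 0 0 0 0 -4 0;0 0 0 -0.1 3.63 0 0;0 0 0 -0.1 3.63 0 0;0 0 0 -0.1 3.63 0 0;0 0 0 -0.1 3.63 0 0;0 0 0 -0.1 3.63 0 0;0 0 0 -0.1 3.63 0 0;0 0 0 -0.1 3.63 0 0"}}

```text
time_s: 5.28
position: [0.5311, 0.2297, 0.1834]
tool_rot: [[-0.994, 0.108, -0.0], [0.108, 0.994, -0.0], [0.0, -0.0, -1.0]]
ft_force: [0.6, 0.0, 0.6]
grip_width: 0.0852
gripper_force: 0.0
```

Call:
{"api": "jog_arm", "payload": {"plan": "0 0 0 -0.1 3.63 0 0;0 0 0 -0.1 3.63 0 0;0 0 7 0 0 0 0;0 0 7 0 0 0 0;0 0 7 0 0 0 0;0 0 7 0 0 0 0;0 0 7 0 0 0 0;0 0 7 0 0 0 0;0 0 7 0 0 0 0;0 0 7 0 0 0 0"}}

```text
time_s: 6.12
position: [0.541, 0.2997, 0.1832]
tool_rot: [[-0.461, 0.887, -0.0], [0.887, 0.461, -0.0], [0.0, -0.0, -1.0]]
ft_force: [-0.4, -0.2, -0.2]
grip_width: 0.0854
gripper_force: 0.0
```

Call:
{"api": "jog_arm", "payload": {"plan": "0 0 7 0 0 0 0;0 0 7 0 0 0 0;0 0 7 0 0 0 0;0 0 7 0 0 0 0;0 0 7 0 0 0 0;0 0 7 0 0 0 0;0 0 7 0 0 0 0;0 0 7 0 0 0 0;0 0 7 0 0 0 0;0 0 7 0 0 0 0"}}

```text
time_s: 6.95
position: [0.541, 0.2997, 0.1832]
tool_rot: [[0.676, 0.737, -0.0], [0.737, -0.676, -0.0], [-0.0, -0.0, -1.0]]
ft_force: [-0.1, -1.0, 0.5]
grip_width: 0.0856
gripper_force: 0.0
```

```bash
python3 - <<'E'
from h import *
np.set_printoptions(precision=4,suppress=True)
im=imaging.get_image("wrist"); save(im,"w1.png")
s=env.observe(); p=np.array(s["position"]);R=np.array(s["tool_rot"]); print(p,R,s["q"])
for o in models.outline_of("wrist","fob")[:3]:
    P,_=region_pts(im,o["region"]); Q=P[P[:,2]>.008]; r=cv2.minAreaRect((Q[:,:2]*1000).astype(np.float32)); print(o["confidence"],np.round(o["bbox"]),r,np.median(Q[:,2]),im["pixels"][o["region"]].mean(0)); print("local offset",R.T@(np.array([r[0][0]/1000,r[0][1]/1000,0])-p))
im=imaging.get_image("top")
px=im["pixels"].astype(int); m=np.zeros((480,640),bool); m[275:325,350:390]=1
m&=(px[...,0]>110)&(px[...,1]<70); P,uv=region_pts(im,m); print("toggle high pts",P[P[:,2]>.08].mean(0), len(P))
E
```

```text
[0.541  0.2997 0.1833] [[ 0.6814  0.7319 -0.0003]
 [ 0.7319 -0.6814 -0.0001]
 [-0.0003 -0.0002 -1.    ]] [18.0299 30.7166 67.3301  0.0004 81.9721 60.9834]
0.89 [353.  66.  83.  95.] ((647.2214965820312, 373.11090087890625), (73.02940368652344, 38.27204132080078), 12.577604293823242) 0.015846802168198587 [136.6216 107.0603  23.596 ]
local offset [0.1262 0.0277 0.1832]
0.88 [322. 212.  45.  77.] ((541.4074096679688, 299.8805847167969), (73.81526184082031, 38.26981735229492), 43.44233322143555) 0.01577876250740884 [61.0252 49.6447 49.0939]
local offset [0.0005 0.0002 0.1833]
0.79 [226. 104.  85.  91.] ((543.8599243164062, 428.13720703125), (73.88153076171875, 37.890464782714844), 3.6574883460998535) 0.015897115864054595 [ 45.5604 123.6305 118.1982]
local offset [ 0.096  -0.0854  0.1832]
toggle high pts [ 0.5291 -0.0311  0.0921] 39
```

Call:
{"api": "jog_arm", "payload": {"plan": "0 0 3.5 0 0 0 0;0 0 0 0 0 4 0;0 0 0 0 0 4 0;0 0 0 0 0 4 0;0 0 0 0 0 3 0;0 0 0 0 0 2 0;0 0 0 0 0 0.9 0;0 0 0 0 0 0 0;0 0 0 0 0 0 0"}}

```text
time_s: 7.85
position: [0.5417, 0.3, 0.0052]
tool_rot: [[0.714, 0.7, 0.001], [0.7, -0.714, 0.0], [0.001, 0.001, -1.0]]
ft_force: [-0.9, -0.2, 1.1]
grip_width: 0.0856
gripper_force: 0.0
```

Call:
{"api": "jog_arm", "payload": {"plan": "0 0 0 0 0 0 255;0 0 0 0 0 0 255;0 0 0 0 0 0 255;0 0 0 0 0 0 255;0 0 0 0 0 0 255;0 0 0 0 0 0 255;0 0 0 0 0 0 255;0 0 0 0 0 0 255", "grip_force": 50}}

```text
time_s: 8.52
position: [0.5417, 0.3, 0.0054]
tool_rot: [[0.715, 0.699, 0.002], [0.699, -0.715, 0.001], [0.002, 0.001, -1.0]]
ft_force: [-1.5, -0.7, 6.2]
grip_width: 0.0365
gripper_force: 51.0
```

Call:
{"api": "jog_arm", "payload": {"plan": "0 0 0 0 0 -1 255;0 0 0 0 0 -3 255;0 0 0 0 0 -4 255;0 0 0 0 0 -4 255;0 0 0 0 0 -4 255;0 0 0 0 0 -4 255;0 0 0 -2.72 2.51 0 255;0 0 0 -2.72 2.51 0 255;0 0 0 -2.72 2.51 0 255;0 0 0 -2.72 2.51 0 255"}}

```text
time_s: 9.35
position: [0.5328, 0.1506, 0.2051]
tool_rot: [[0.715, 0.699, 0.001], [0.699, -0.715, -0.0], [0.0, 0.0, -1.0]]
ft_force: [1.3, -0.2, -0.7]
grip_width: 0.0367
gripper_force: 50.3
```

Call:
{"api": "jog_arm", "payload": {"plan": "0 0 0 -2.72 2.51 0 255;0 0 0 -2.72 2.51 0 255;0 0 0 -2.72 2.51 0 255;0 0 0 -2.72 2.51 0 255;0 0 0 -2.72 2.51 0 255;0 0 0 -2.72 2.51 0 255;0 0 0 -2.72 2.51 0 255;0 0 0 -2.72 2.51 0 255;0 0 0 0 0 0 255;0 0 0 0 0 0 255"}}

```text
time_s: 10.18
position: [0.5177, -0.1452, 0.2046]
tool_rot: [[0.718, 0.696, 0.0], [0.696, -0.718, 0.0], [0.0, -0.0, -1.0]]
ft_force: [0.4, 0.5, -1.1]
grip_width: 0.0363
gripper_force: 50.3
```

```bash
python3 - <<'E'
from h import *
np.set_printoptions(precision=4,suppress=True)
im=imaging.get_image("wrist"); save(im,"w2.png")
s=env.observe(); print(s["position"],s["tool_rot"],s["q"],s["grip_width"],s["ft_force"])
for q in ["panel","coil","fob"]:
    for o in models.outline_of("wrist",q)[:2]: print(q,o["confidence"],np.round(o["bbox"]))
    for o in models.tip_of("wrist",q)[:2]: print(q,o["confidence"],o["at"],pts(im,o["at"]))
E
```

```text
[ 0.5178 -0.1439  0.2046] [[ 0.7164  0.6977 -0.    ]
 [ 0.6977 -0.7164  0.0004]
 [ 0.0002 -0.0003 -1.    ]] [-28.1678  21.7618  79.0182   0.018   79.23    17.5861] 0.03669018894797703 [ 0.0448  0.7431 -1.2552]
panel 0.97 [449. 315. 191. 113.]
panel 0.72 [420.2, 335.2] [[ 0.5465 -0.1644  0.2477]]
coil 0.81 [448. 316. 186. 109.]
coil 0.92 [434.6, 340.4] [[ 0.5494 -0.1668  0.2513]]
fob 0.83 [320. 295.  87. 154.]
fob 0.96 [322.0, 291.2] [[ 0.5231 -0.1406  0.2142]]
fob 0.68 [222.4, 113.3] [[ 0.5314 -0.0345  0.0948]]
```

View pics/w2.png

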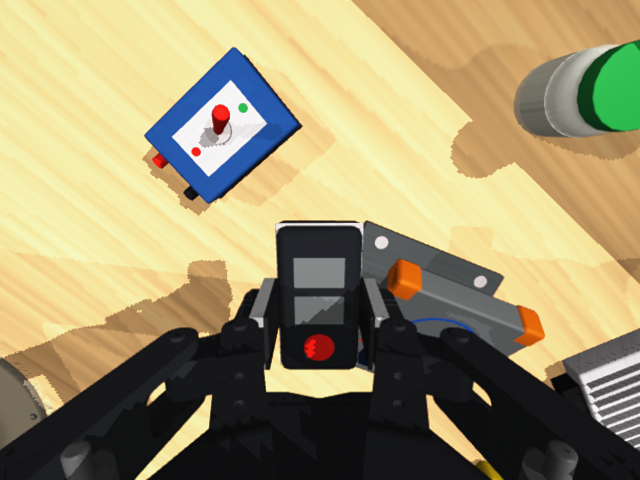

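The fob sits squarely between the pads, buttons toward the camera, at (320,295), and the toggle leans to the green dot at (220,118). The panel is only partly visible at (450,315). I'll fit the panel from the fixed cameras.

```bash
cat > panel.py <<'E'
from h import *
from scipy.optimize import least_squares
np.set_printoptions(precision=4,suppress=True)
for c in ["top","side"]:
    ims=[imaging.get_image(c) for _ in range(4)]; im=ims[0]; px=im["pixels"].astype(int)
    im["depth"]=np.median([i["depth"] for i in ims],0)
    o=models.outline_of(c,"panel")[0]; reg=o["region"]
    P,uv=region_pts(im,reg&(im["depth"]>0)); 
    k=np.linalg.norm(P-[.51,-.29,.085],axis=1)<.06; F=P[k]
    best=0; rng=np.random.default_rng(0)
    for _ in range(500):
        a,b,d=F[rng.choice(len(F),3,False)]; n=np.cross(b-a,d-a); n/=np.linalg.norm(n)+1e-12
        i=abs((F-a)@n)<.003
        if i.sum()>best: best=i.sum(); B=i
    Q=F[B]; m=Q.mean(0); _,_,V=np.linalg.svd(Q-m,full_matrices=False); n=V[2]*np.sign(V[2][2])
    x=np.array([-n[0]*n[2],-n[1]*n[2],1-n[2]**2]); x/=np.linalg.norm(x); y=np.cross(n,x)
    print(c,best,len(F),"n",n,"tilt",np.degrees(np.arccos(n[2])),"yaw",np.degrees(np.arctan2(-n[1],-n[0])),"rms",((Q-m)@n).std())
    C0=np.array([.511,-.291,.088])
    T=np.array(im["world_from_camera"]); og=T[:3,3]
    mm=(px[...,2]>px[...,0]+35)&(px[...,2]>px[...,1]+20); v,u=np.nonzero(mm)
    r=pts(im,np.c_[u,v],np.ones(len(u)))-og; X=og+r*(((m-og)@n)/(r@n))[:,None]
    for _ in range(3):
        q=np.c_[(X-C0)@x,(X-C0)@y]; rad=np.hypot(*q.T); s=q[(rad>.022)&(rad<.042)&(q[:,0]>-.045)]
        f=least_squares(lambda p:np.hypot(s[:,0]-p[0],s[:,1]-p[1])-p[2],[0,0,.032],loss="soft_l1",f_scale=.001)
        C0=m+((C0+f.x[0]*x+f.x[1]*y)-m)-n*((C0-m)@n)
    print("coil",C0,"r",f.x[2],len(s))
    or_=reg&(px[...,0]>130)&(px[...,2]<90)&(px[...,0]>1.5*px[...,1]); 
    kk,l,st,ce=cv2.connectedComponentsWithStats(or_.astype(np.uint8))
    for i in range(1,kk):
        if st[i,4]>20:
            A,_=region_pts(im,l==i); A=A-C0; print("  orange",ce[i].round(),(A@x).mean(),(A@y).mean(),(A@n).mean())
    t=np.arccos(n[2]); print("  expect z",.0665+.014*np.cos(t)+.022*np.sin(t))
    save(im,"p_"+c+".png")
E
python3 panel.py
```

```text
Traceback (most recent call last):
  File "panel.py", line 12, in <module>
    a,b,d=F[rng.choice(len(F),3,False)]; n=np.cross(b-a,d-a); n/=np.linalg.norm(n)+1e-12
            ~~~~~~~~~~^^^^^^^^^^^^^^^^
  File "numpy/random/_generator.pyx", line 864, in numpy.random._generator.Generator.choice
ValueError: a must be a positive integer unless no samples are taken
```

```bash
sed -i 's/o=models.outline_of(c,"panel")\[0\]; reg=o\["region"\]/reg=np.ones((480,640),bool)/; s/px=im\["pixels"\].astype(int)$/px=im["pixels"].astype(int); save(im,"p_"+c+".png")/; s/or_=reg&/or_=reg\&(np.hypot(*(np.mgrid[:480,:640]-np.array([300,512] if c=="top" else [373,436])[:,None,None]))<95)\&/' panel.py; python3 panel.py
```

```text
Traceback (most recent call last):
  File "panel.py", line 12, in <module>
    a,b,d=F[rng.choice(len(F),3,False)]; n=np.cross(b-a,d-a); n/=np.linalg.norm(n)+1e-12
            ~~~~~~~~~~^^^^^^^^^^^^^^^^
  File "numpy/random/_generator.pyx", line 864, in numpy.random._generator.Generator.choice
ValueError: a must be a positive integer unless no samples are taken
```

Call:
{"api": "jog_arm", "payload": {"plan": "0 0 0 2.72 -2.51 0 255;0 0 0 2.72 -2.51 0 255;0 0 0 2.72 -2.51 0 255;0 0 0 2.72 -2.51 0 255;0 0 0 2.72 -2.51 0 255;0 0 0 2.72 -2.51 0 255;0 0 0 0 0 0 255"}}

```text
time_s: 11.57
position: [0.5292, 0.0834, 0.2044]
tool_rot: [[0.712, 0.702, 0.0], [0.702, -0.712, 0.002], [0.001, -0.001, -1.0]]
ft_force: [0.8, -0.1, -0.9]
grip_width: 0.0368
gripper_force: 50.3
```

```bash
python3 panel.py
```

```text
top 2762 2826 n [-0.4325 -0.1742  0.8846] tilt 27.793891090132846 yaw 21.932470927762573 rms 0.0008390208165682622
coil [ 0.5138 -0.2911  0.0887] r 0.033103918443198765 200
  orange [533. 257.] 0.05044079502272879 -0.056215970368285496 -0.005638482534074791
  orange [476. 280.] 0.05069091273410427 0.05624131949895027 -0.0055308017266183646
  orange [547. 320.] -0.08789113492432997 -0.05705815659882872 0.0005628589119599323
  orange [492. 343.] -0.08764591606973704 0.05670217447052586 0.00014280495725768846
  expect z 0.08914326086163041
side 6276 6276 n [-0.4306 -0.171   0.8862] tilt 27.601087630973172 yaw 21.656070438522114 rms 0.0006168949090609612
coil [ 0.5147 -0.2947  0.0886] r 0.03315204110113177 414
  orange [409. 309.] 0.04643992621750617 0.05669770438482693 -0.0035732349351514114
  orange [491. 331.] 0.04719537878380754 -0.05784529261469874 -0.0058397094678993375
  orange [381. 402.] -0.08900037002018948 0.05599952669619121 -0.00019457205766322793
  orange [471. 432.] -0.0885736191758849 -0.058193363549171775 -0.0004950775295260441
  expect z 0.08909960984961447
```

Call:
{"api": "jog_arm", "payload": {"plan": "0 0 0 -2.73 2.235 0 255;0 0 0 -2.73 2.235 0 255;0 0 0 -2.73 2.235 0 255;0 0 0 -2.73 2.235 0 255;0 0 0 -2.73 2.235 0 255;0 0 0 -2.73 2.235 0 255;0 0 0 -2.73 2.235 0 255;0 0 0 -2.73 2.235 0 255;0 0 0 -2.73 2.235 0 255;0 0 0 -2.73 2.235 0 255"}}

```text
time_s: 12.8
position: [0.4895, -0.275, 0.2044]
tool_rot: [[0.717, 0.698, 0.0], [0.698, -0.717, -0.0], [0.0, 0.0, -1.0]]
ft_force: [1.2, 0.7, -0.7]
grip_width: 0.0365
gripper_force: 50.3
```

Call:
{"api": "jog_arm", "payload": {"plan": "0 0 0 -2.73 2.235 0 255;-2.68 6.38 0 0 0 0 255;-2.68 6.38 0 0 0 0 255;-2.68 6.38 0 0 0 0 255;-2.68 6.38 0 0 0 0 255;0 0 0 0 0 0 255;0 0 0 0 0 0 255;0 0 0 0 0 0 255"}}

```text
time_s: 13.47
position: [0.4865, -0.3082, 0.2046]
tool_rot: [[0.619, 0.657, 0.43], [0.66, -0.732, 0.169], [0.426, 0.18, -0.887]]
ft_force: [0.5, 0.3, -0.6]
grip_width: 0.0367
gripper_force: 50.4
```

```bash
cat > go.py <<'E'
from h import *
import sys
from scipy.spatial.transform import Rotation as Ro
np.set_printoptions(precision=4,suppress=True)
s=env.observe(); p=np.array(s["position"]);R=np.array(s["tool_rot"])
n=np.array([-.4316,-.1726,.8854]); n/=np.linalg.norm(n); C=np.array([.514,-.292,.0889])
ax=np.cross(R[:,2],-n); a=np.linalg.norm(ax); rv=R.T@ax/(a+1e-12)*np.degrees(np.arcsin(a))
print("q",s["q"],"p",p,"rotvec",rv); R2=R@Ro.from_rotvec(rv,degrees=True).as_matrix()
for h in map(float,sys.argv[1:]): print(h,"shift cm after turn",R2.T@(C+n*h-p)*100)
print("ft along n",np.array(s["ft_force"])@n,s["ft_force"],"height above face mm",(p-C)@n*1000)
E
python3 go.py .06 .0124 .0054
```

```text
q [-56.3056  21.1421  85.3037  28.7718  69.8082 -19.8326] p [ 0.4865 -0.3082  0.2046] rotvec [ 0.0898  0.2166 -0.    ]
0.06 shift cm after turn [-2.2058 -1.4344  5.7107]
0.0124 shift cm after turn [-2.2058 -1.4344 10.4707]
0.0054 shift cm after turn [-2.2058 -1.4344 11.1707]
ft along n -0.7936471574940623 [ 0.4518  0.2587 -0.6257] height above face mm 117.10725548620253
```

Call:
{"api": "jog_arm", "payload": {"plan": "0.09 0.22 0 -2.2 -1.43 0 255;0 0 0 0 0 3 255;0 0 0 0 0 3 255;0 0 0 0 0 2 255;0 0 0 0 0 1 255;0 0 0 0 0 0 255;0 0 0 0 0 0 255;0 0 0 0 0 0 255"}}

```text
time_s: 14.13
position: [0.5029, -0.2965, 0.114]
tool_rot: [[0.615, 0.658, 0.434], [0.66, -0.731, 0.173], [0.431, 0.181, -0.884]]
ft_force: [-0.1, -0.2, -1.0]
grip_width: 0.0363
gripper_force: 50.4
```

```bash
python3 go.py .0124 .0054; python3 - <<'E'
from h import *
im=imaging.get_image("side"); save(im,"s2.png"); cv2.imwrite("pics/s2c.png",cv2.resize(cv2.imread("pics/s2.png")[240:460,330:550],None,fx=2.5,fy=2.5))
E
```

```text
q [-54.1672  27.915   91.7249  32.4708  57.5526 -25.6731] p [ 0.5029 -0.2965  0.114 ] rotvec [ 0.1092 -0.1229 -0.    ]
0.0124 shift cm after turn [-0.0988 -0.05    1.5403]
0.0054 shift cm after turn [-0.0988 -0.05    2.2403]
ft along n -0.843566933925167 [-0.0606 -0.2289 -1.0269] height above face mm 27.802917263841174
```

View pics/s2c.png

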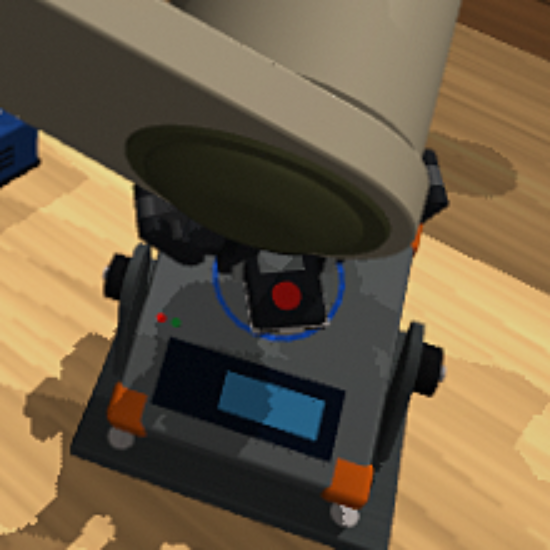

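The fob hovers over the blue ring, which is centred at about (280,280) in the crop, with the buttons outward. Everything is clear, so I'll close in slowly.

Call:
{"api": "jog_arm", "payload": {"plan": "0.1 -0.1 0 -0.1 -0.05 0.8 255;0 0 0 0 0 0.5 255;0 0 0 0 0 0.2 255;0 0 0 0 0 0.1 255;0 0 0 0 0 0.1 255;0 0 0 0 0 0.1 255;0 0 0 0 0 0 255;0 0 0 0 0 0 255"}}

```text
time_s: 14.85
position: [0.5094, -0.2932, 0.0964]
tool_rot: [[0.616, 0.659, 0.431], [0.66, -0.731, 0.174], [0.43, 0.177, -0.885]]
ft_force: [-0.5, -0.5, -0.7]
grip_width: 0.0369
gripper_force: 50.4
```

```bash
python3 go.py .0054
```

```text
q [-53.3176  29.6299  92.2323  33.1228  55.4253 -26.1977] p [ 0.5094 -0.2932  0.0964] rotvec [-0.0766 -0.0527  0.    ]
0.0054 shift cm after turn [0.0443 0.0778 0.3395]
ft along n -0.2810537924664098 [-0.5391 -0.5069 -0.679 ] height above face mm 8.794877781663848
```

Call:
{"api": "jog_arm", "payload": {"plan": "0 0 0 0.04 0.07 0.1 255;0 0 0 0 0 0.1 255;0 0 0 0 0 0 255;0 0 0 0 0 0 255"}}

```text
time_s: 15.18
position: [0.511, -0.2931, 0.0948]
tool_rot: [[0.616, 0.659, 0.431], [0.659, -0.731, 0.174], [0.43, 0.177, -0.885]]
ft_force: [0.1, 0.2, -0.4]
grip_width: 0.0366
gripper_force: 50.4
```

Call:
{"api": "jog_arm", "payload": {"plan": "0 0 0 0 0 0.05 255;0 0 0 0 0 0.05 255;0 0 0 0 0 0 255;0 0 0 0 0 0 255"}}

```text
time_s: 15.52
position: [0.5114, -0.2929, 0.0939]
tool_rot: [[0.616, 0.659, 0.431], [0.66, -0.731, 0.174], [0.43, 0.177, -0.885]]
ft_force: [-0.3, -0.5, -0.0]
grip_width: 0.0365
gripper_force: 50.4
```

Still no contact (about 6 mm above the face).

Call:
{"api": "jog_arm", "payload": {"plan": "0 0 0 0 0 0.05 255;0 0 0 0 0 0 255;0 0 0 0 0 0 255"}}

```text
time_s: 15.77
position: [0.5116, -0.2929, 0.0936]
tool_rot: [[0.616, 0.659, 0.431], [0.66, -0.731, 0.174], [0.43, 0.177, -0.885]]
ft_force: [-1.0, 0.8, 0.4]
grip_width: 0.0367
gripper_force: 50.6
```

Call:
{"api": "jog_arm", "payload": {"plan": "0 0 0 0 0 0.05 255;0 0 0 0 0 0 255;0 0 0 0 0 0 255"}}

```text
time_s: 16.02
position: [0.5116, -0.2929, 0.0936]
tool_rot: [[0.616, 0.659, 0.431], [0.66, -0.731, 0.174], [0.43, 0.177, -0.885]]
ft_force: [-5.7, -0.3, 5.9]
grip_width: 0.0365
gripper_force: 51.3
```

Call:
{"api": "jog_arm", "payload": {"plan": "0 0 0 0 0 0 255;0 0 0 0 0 0 255;0 0 0 0 0 0 255;0 0 0 0 0 0 255;0 0 0 0 0 0 255;0 0 0 0 0 0 255"}}

```text
time_s: 16.52
position: [0.5116, -0.2929, 0.0936]
tool_rot: [[0.616, 0.659, 0.431], [0.66, -0.731, 0.174], [0.43, 0.177, -0.885]]
ft_force: [-6.2, -0.6, 5.7]
grip_width: 0.0365
gripper_force: 51.3
```

```bash
python3 go.py .0054; python3 - <<'E'
from h import *
f=[]
for i in range(8):
    im=imaging.get_image("side"); s=env.observe(); f.append(np.array(s["ft_force"])@[-.4316,-.1726,.8854])
print(np.round(f,1)); save(im,"s3.png"); cv2.imwrite("pics/s3c.png",cv2.resize(cv2.imread("pics/s3.png")[240:460,330:550],None,fx=2.5,fy=2.5))
E
```

```text
q [-53.0924  29.9741  92.1714  33.2389  55.0647 -26.2038] p [ 0.5116 -0.2929  0.0936] rotvec [-0.0594 -0.0444 -0.    ]
0.0054 shift cm after turn [ 0.006   0.0056 -0.0106]
ft along n 7.796083292986407 [-6.2044 -0.5526  5.673 ] height above face mm 5.293618145077094
[7.8 8.  7.5 8.2 6.3 7.2 8.  7.8]
```

View pics/s3c.png

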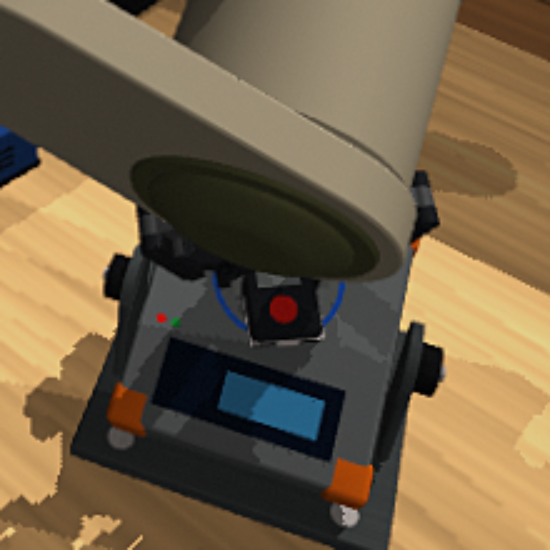

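The fob is flush inside the ring with a steady push of about 8 N, and the panel has not moved. Handing in.

```bash
python3 -c "
from rig import job
print(job.close_job())"
```

```text
the job is handed in; nothing more can be done
None
```

The supply is switched on, and the black fob is gripped and pressed on the coil ring, buttons outward, at a steady 8 N or so; I handed the job in at about 17 s, and the hand-in returned no verdict.

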